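# Close up the chopping station: board to its stop, steel tray home beneath it

### The arm

A 6-joint arm with a two-finger parallel gripper is mounted at the origin on a cart in front of the work surface, level with it; the furniture and walls round the work are solid. World frame = base frame: x ahead of the robot, y to its left, z up, the work surface at z = 0. Lengths are in m, angles in rad, forces in N, time in s.
With the tool pointing down it reaches from about 0.3 to 0.875 m from the base axis. Payload 6.4 kg.
Tool frame: the origin (TCP) lies at the very end of the fingers, on their centre line; the grasp point (between the pads) lies 19 mm behind it; z points along the fingers, y is the line along which they close (so a half turn about z gives the same grasp; the last joint's range is limited). The gripper opens to 85 mm and grips with 20 to 120 N. Pads are 22 mm wide; open, the fingers measure 114 mm over their backs; the gripper's body (76 mm by 85 mm) begins 54 mm behind the grasp point. The pads swing forward as they close: fully open they stand 13 mm farther back than shut.
Start: joints at [1.057, 0.181, 1.607, -0, 1.354, -0.206], TCP at [0.174, 0.548, 0.231] pointing down, gripper open.
Joint ranges: [-2.99, 2.99], [-0.89, 2.07], [0.3, 2.58], [-1.14, 4.28], [0, 2.63], [-3.12, 3.12]. Speed limits (rad/s): [2.57, 2.57, 3.01, 3.14, 3.14, 3.14].

### API

Orientations are given as a unit quaternion [w, x, y, z].
In Python, from bench import ctrl, cams gives the robot as it stands (ctrl), with the cameras (cams).
- The arm moves only by the tool advance, called after "Request:" as name(argument=value, ...), one argument or row to a line, values as JSON. Schema: {"type":"object","properties":{"deltas":{"type":"object","properties":{"offsets":{"type":"array","items":{"type":"array","items":{"type":"number"},"minItems":7,"maxItems":7},"minItems":1,"maxItems":10}},"additionalProperties":false,"required":["offsets"]},"only":{"type":"string"},"quiet":{"type":"boolean"},"lines":{"type":"string"}},"required":["deltas"],"additionalProperties":false}. deltas is an object whose key "offsets" holds a list of rows, 1 to 10 of them, each of 7 numbers: dx, dy, dz in fractions of the full range, 1 being 0.75 m, then a rotation vector rx, ry, rz in parts of the range, where 1.0 means 2 rad, then the opening from 0.0 (shut) to 1.0 (fully open); each row is the pose to reach, as a shift and turn from the pose commanded when the call began, along the tool's axes at that moment; what a row does not reach only later rows make up. A row lasts 1/8 s, in which the tool goes at most 0.0625 m and 0.188 rad, less where a joint would pass 70% of its speed; a pose out of reach is approached as far as the arm can. The fingers move at their own pace and stop on an object; the grip force is fixed at half the most. Time passes only in rows, so rows that do not move let the fingers close. The tool returns the time, the measured TCP pose, the force, the opening and the grip force at its end. only (a regular expression) keeps the lines of the reply that match it, lines (a string "A,B") keeps lines A to B, and quiet returns only ok. Input that does not fit is refused with a message, and nothing moves.
- ctrl.get_obs(): the state, without advancing time (a new reading comes with each control period).
- cams.camera(name): name is "scene" or "top" or "wrist"; returns the picture (480x640x3 uint8, blue, green, red); there is no depth.
- cams.camera_params(name): a dict with "fovy" (degrees; the focal length in pixels is half the picture's height over the tangent of half this angle, whatever the lens; pixels are square), "cx", "cy" (the principal point, pixels), "view" (4x4, takes a point from world to camera coordinates). Camera axes: x right, y up, looking along -z (the intrinsics and any distortion apply to the point x, -y, -z); pixel columns grow to the right and rows downward; lengths in m; the calibration is good to about 2 mm. The wrist camera is an equidistant fisheye: a pixel r from the principal point sees the ray r / f radians off the axis. A picture is of the moment at which its call begins: read the wrist's pose just before it. camera_params takes no time and is no camera call; for the wrist camera it gives the pose at the moment of the call.
- ctrl.hand_in(): hands the job in; it is judged then, once.
The state is a dict: "time_s": time; "q": joint angles; "dq": joint speeds; "joint_efforts": joint torques, N m; "eef_pos": TCP position; "eef_rot": TCP orientation; "wrist_force": force on the tool from outside, world axes, zero at the start; "torque": the same for the moment, N m; "opening": opening from 0.0 (shut) to 1.0 (fully open); "grasp_force": force on a finger pad.
Only numpy, scipy, OpenCV 4.12 (cv2) and the standard library are available. Lean on these libraries where they do the work, as an engineer would, in place of code of your own. Each camera call takes 0.05 s, during which the arm holds its last target. There are 200 camera calls.

### The job

Set the chopping station straight, by pushing only: first push the chopping board back on its wooden stand until its far edge sits square against the stop strip at the rear, then nudge the loose steel tray into line with the empty left-hand bay under the board and slide it in, fully home against the bay's inner stop. Push from the outside; do not grip, lift, tip or reach into anything. Keep the onion on the board, and leave the other tray, the cup and the cutlery where they are.

Things in the scene. Friction and masses are not known exactly. Their poses are not given: they have to be found in the camera images.
- stand: Fixed pale wooden stand, 258 x 340 mm. Origin on the worktop under the board's home; x to the rear (push direction), y left, z up. 3 runners, 20 wide, 46 high, at y = -160, 0, +160 mm, fronts at x = -125, tapered to 8 wide over 27 mm; between them two bays 140 wide, open to -x. Board stop: a strip across the rear, face at x = +120 mm, rising 13 mm above the runners.
- bay (a point): Middle of the empty left bay on the worktop, at x = -83, y = +80 mm of the stand: where the loose tray's origin is when home. Axes as the stand's. The bay's inner stop, a cross bar 46 mm high, has its face 50 mm further in (stand x = -33 mm). The tray then has 5 mm play each side; its near wall stands 8 mm proud of the runners, 13 mm proud of the board.
- board: Loose brown chopping board, 240 (its x) x 340 (its y) x 22 mm, 0.7 kg, flat on the runners (underside 46, top 68 mm above the worktop); at the start slid 25 to 50 mm forward over the stand's front and a little askew. Origin: centre of its underside; x to the far edge, y left. Home, its origin is over the stand's, near edge at stand x = -120 mm.
- tray: Loose open-topped steel tray on the worktop in front of the empty left bay, about 0.35 kg: 100 (its x) x 130 (its y) x 40 mm high, wall 3 mm, corner radius 12 mm. Origin: centre of its underside; +x is the side that goes in first. Starts askew (up to 17 degrees) and to one side. Passes 6 mm under the board.
- tray_home: The other steel tray, same shape and axes, loose but already home in the right-hand bay (stand x = -83, y = -80 mm); to be left there. Origin: centre of its underside.
- onion: Brown onion, 75 mm across, 77 mm high, loose on the right half of the board and riding along on it; it may rock a little but must stay on the board. Origin at its underside as it starts.
- espresso_cup: Small white cup with a green band, 61 mm across (86 with its handle), 51 mm high, loose on the worktop in front of the right-hand bay; a bystander. Origin: about the centre of its underside.
- table_fork: Steel fork, 196 x 27 x 13 mm, loose on the worktop to the right of the stand; a bystander. Origin: its centre, underside.
- dessert_spoon: Steel spoon, 188 x 39 x 16 mm, loose on the worktop beside the fork; a bystander. Origin: its centre, underside.

How it is judged:
On the way, in this order (a step that is already met when the one before it is completed fails the run):
1. the board is pushed back square against the rear stop of the stand (x of board in the frame of stand above -0.005 m and angle between the x axis of board and the x axis of stand, either way round below 0.035 rad), for 0.2 s.
2. the loose tray is fully in the left bay against the inner stop (x of tray in the frame of stand above -0.089 m and y of tray in the frame of stand between 0.07 and 0.09 m and angle between the x axis of tray and the x axis of stand, either way round below 0.08 rad), for 0.2 s.
At the end, for the whole second after the job is handed in: Board flat on the stand, far edge within 5 mm of the rear stop, square to 2 degrees, sideways within 40 mm; tray on the worktop in the left bay within 6 mm of its stop, 10 mm sideways, 4.6 degrees; onion on the board; other tray moved under 12 mm, cup and cutlery under 20 mm; all at rest (all of step 1 and all of step 2 and y of board in the frame of stand between -0.04 and 0.04 m and z of board in the frame of stand below 0.05 m and height (world z) of tray below 0.005 m and z of onion in the frame of board above 0 m and linear speed of each of board, tray below 0.01 m/s and linear speed of onion below 0.03 m/s and distance of tray_home from where it was at the start of the episode below 0.012 m and distance of each of espresso_cup, table_fork, dessert_spoon from where it was at the start of the episode below 0.02 m); the robot touches nothing.
It fails at once if the board is lifted more than 8 mm off the runners or tipped more than 6 degrees (z of board in the frame of stand above 0.054 m or angle between board's own z axis and vertical above 0.105 rad).
It fails at once if the loose tray is lifted more than 10 mm or tipped more than 9 degrees (height (world z) of tray above 0.01 m or angle between tray's own z axis and vertical above 0.157 rad).
It fails at once if the fingers reach down into the loose tray or grip its wall (fingertips more than 8 mm below its rim, between or over its walls) (z of the grasp point in the frame of tray below 0.051 m and x of the grasp point in the frame of tray between -0.052 and 0.052 m and y of the grasp point in the frame of tray between -0.067 and 0.067 m).
It fails at once if the onion is knocked off the board (z of onion in the frame of board below 0 m).
It fails at once if the other tray is moved more than 12 mm, or the cup, fork or spoon more than 20 mm (distance of tray_home from where it was at the start of the episode above 0.012 m or distance of any of espresso_cup, table_fork, dessert_spoon from where it was at the start of the episode above 0.02 m).
It also fails if it takes over 72 s, if anything falls off the work surface, if the arm or the gripper's body presses on something with over 40 N, if the wrist force passes 120 N, or if a joint passes its speed limit or range.

## Working session

There is one attempt and no reset: what is moved stays moved. The work goes in short steps, Python scripts to look and compute and a tool call to move; the robot and the scene stay as the last step left them, time stands still between calls to the robot, and variables do not carry over. Pictures are saved under pics/ and viewed, at most 10 in all, crops included, and the job is handed in when it is done.

```bash
ls; mkdir -p pics; python3 - <<'E'
from bench import ctrl, cams
import cv2,numpy as np
for n in("top","scene"):
    p=cams.camera_params(n);print(n,p)
    cv2.imwrite(f"pics/{n}0.png",cams.camera(n))
o=ctrl.get_obs();print(o)
E
```

```text
bench.py
pics
top {'fovy': 47.08425987153305, 'cx': 317.0547429132877, 'cy': 243.34937158202078, 'view': array([[-0.02184882, -0.99955666, -0.02022677, -0.26047045],
       [ 0.99047109, -0.02439305,  0.13554335, -0.53290534],
       [-0.13597665, -0.01707257,  0.99056493, -1.19466297],
       [ 0.        ,  0.        ,  0.        ,  1.        ]])}
scene {'fovy': 50.36395076556243, 'cx': 317.22736760369463, 'cy': 227.95684542728947, 'view': array([[ 0.70811286, -0.70604655, -0.00862779, -0.54513047],
       [ 0.30731847,  0.29717092,  0.90401593, -0.1304492 ],
       [-0.6357134 , -0.64279679,  0.42741169, -0.94910171],
       [ 0.        ,  0.        ,  0.        ,  1.        ]])}
{'time_s': 0.1, 'q': array([ 1.05665595e+00,  1.81479865e-01,  1.60790564e+00,  1.43572109e-05,
        1.35380606e+00, -2.06294251e-01]), 'dq': array([ 1.83685721e-03, -9.49014080e-04, -2.51141560e-03, -3.21015832e-05,
       -1.56291536e-03,  1.63277457e-03]), 'joint_efforts': array([ 2.45126030e-04, -4.45885706e+01, -3.52232087e+01, -2.81921712e-04,
        4.27395600e-03,  6.32480607e-06]), 'eef_pos': array([0.17395491, 0.54753382, 0.23046802]), 'eef_rot': array([-2.88348095e-04,  1.53317466e-01,  9.88176662e-01, -7.45672783e-04]), 'wrist_force': array([-0.50541889, -0.17728166, -0.12773653]), 'torque': array([-0.01932367, -0.04650455, -0.05504248]), 'grasp_force': 0.0, 'opening': 1.0005879257496177}
```

View pics/top0.png

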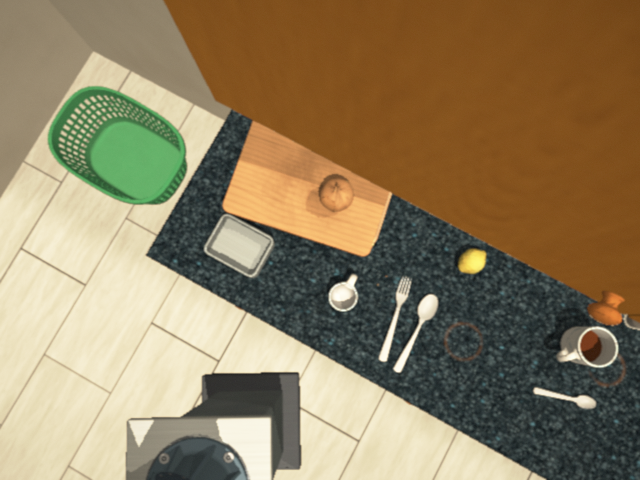

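View pics/scene0.png

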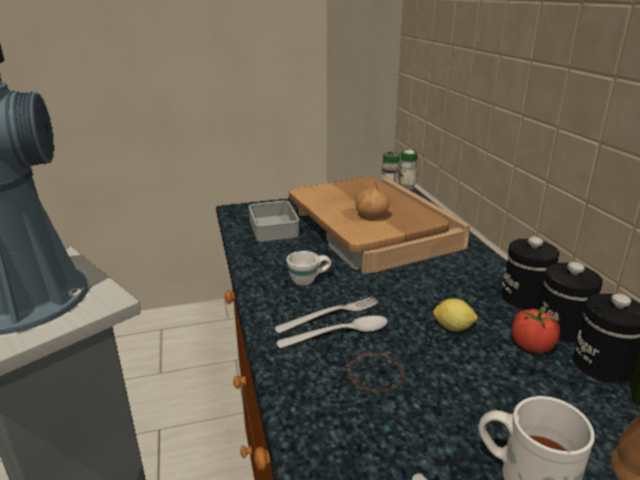

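Top view: board corners near (250,120), (222,205), (372,255), (390,190), and the onion at (336,192). The loose tray is at (238,245), the cup at (344,293). A wall cabinet overhangs the rear. In the scene view, the stand's right runner runs from (365,262) to (468,235). I'll crop both for accurate corners.

```bash
python3 - <<'E'
import cv2
s=cv2.imread("pics/scene0.png")[160:290,240:480];t=cv2.imread("pics/top0.png")[105:305,190:410]
cv2.imwrite("pics/sc.png",cv2.resize(s,None,fx=3.3,fy=3.3,interpolation=cv2.INTER_CUBIC))
cv2.imwrite("pics/tc.png",cv2.resize(t,None,fx=3,fy=3,interpolation=cv2.INTER_CUBIC))
E
```

```text
(no output)
```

View pics/sc.png

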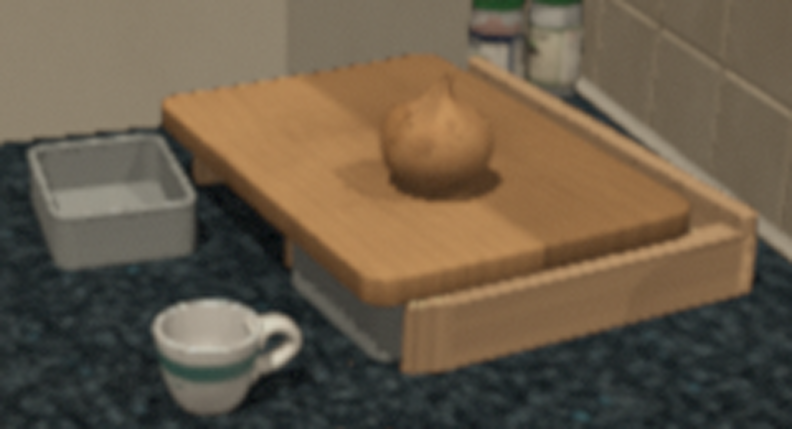

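View pics/tc.png

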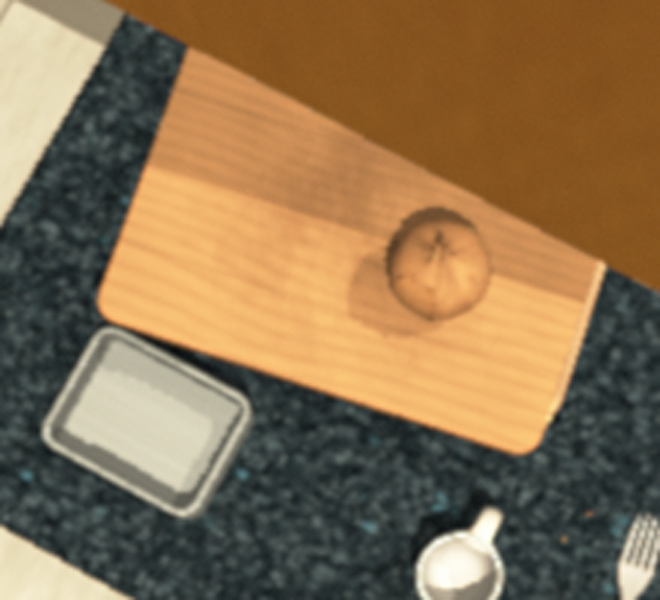

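Crops (converted to full-image pixels). Scene: runner bottom front about (363,272), strip's bottom rear corner (468,248), strip top right end (469,226). Top: board left edge (252,122)–(223,205), near edge (232,213)–(360,255). Loose tray rim corners around (225,215), (273,238), (253,277), (204,251).

```bash
cat > h.py <<'E'
import numpy as np,cv2
def ray(p,uv):
    f=240/np.tan(np.radians(p["fovy"]/2));V=np.array(p["view"]);R=V[:3,:3];c=-R.T@V[:3,3]
    d=np.array([(uv[0]-p["cx"])/f,-(uv[1]-p["cy"])/f,-1.]);return c,R.T@d
def pt(p,uv,z):
    c,d=ray(p,uv);return c+d*(z-c[2])/d[2]
def proj(p,X):
    f=240/np.tan(np.radians(p["fovy"]/2));V=np.array(p["view"]);x=V[:3,:3]@X+V[:3,3]
    return np.array([p["cx"]+f*x[0]/-x[2],p["cy"]-f*x[1]/-x[2]])
def fmask(m,z,p):
    c=max(cv2.findContours(m,cv2.RETR_EXTERNAL,cv2.CHAIN_APPROX_NONE)[0],key=cv2.contourArea)[:,0]
    P=np.array([pt(p,u,z)[:2] for u in c]);return cv2.minAreaRect((P*1000).astype(np.float32))
E
python3 - <<'E'
from bench import ctrl, cams
from h import *
T=cams.camera_params("top");S=cams.camera_params("scene")
sc=lambda u,v:(240+u/3.3,160+v/3.3); tc=lambda u,v:(190+u/3,105+v/3)
for p in(T,S): print("cam",-np.array(p["view"])[:3,:3].T@np.array(p["view"])[:3,3])
for n,u,z in[("runner front bottom",(405,371),0),("runner taper-end bottom",(435,366),0),("rear bottom",(752,290),0),("strip top R rear",(755,217),.059),("strip top R front",(742,225),.059),("strip top L rear",(473,58),.059),("runner front top",(405,308),.046),("bd near R top",(365,285),.068),("bd near L top",(163,100),.068),("bd far R",(688,208),.068)]:
    print(n,pt(S,sc(*u),z).round(4))
for n,u,z in[("bd left a",(187,50),.068),("bd left b",(103,290),.068),("bd near a",(125,325),.068),("bd near b",(510,450),.068),("bd right",(540,440),.068),("tray",(108,328),.04),("tray",(250,400),.04),("tray",(188,518),.04),("tray",(42,437),.04),("cup",(460,570),.05),("handle",(492,510),.03),("onion",(440,262),.1)]:
    print(n,pt(T,tc(*u),z).round(4))
im=cv2.imread("pics/top0.png");h=cv2.cvtColor(im,cv2.COLOR_BGR2HSV)
m=np.zeros(im.shape[:2],np.uint8);m[213:280,200:277]=((h[213:280,200:277,1]<70)&(h[213:280,200:277,2]>90))*255
m=cv2.morphologyEx(m,cv2.MORPH_OPEN,np.ones((3,3)));r=fmask(m,.04,T);print("tray rect",r,cv2.boxPoints(r))
m=((h[...,0]<22)&(h[...,1]>70)&(h[...,2]>130)).astype(np.uint8)*255;m[:,:200]=0
c=[k for k in cv2.findContours(m,0,1)[0] if cv2.contourArea(k)>800];print([(cv2.boundingRect(k),cv2.contourArea(k)) for k in c])
E
```

```text
cam [ 0.3596901  -0.29375012  1.25035454]
cam [-0.17725333 -0.95620131  0.51888205]
runner front bottom [ 0.5106 -0.3892  0.    ]
runner taper-end bottom [ 0.528  -0.3984  0.    ]
rear bottom [ 0.7515 -0.4846  0.    ]
strip top R rear [ 0.7373 -0.4873  0.059 ]
strip top R front [ 0.7209 -0.4876  0.059 ]
strip top L rear [ 0.8498 -0.1691  0.059 ]
runner front top [ 0.506  -0.3914  0.046 ]
bd near R top [ 0.4796 -0.3826  0.068 ]
bd near L top [ 0.5984 -0.0761  0.068 ]
bd far R [ 0.702 -0.459  0.068]
bd left a [ 0.8006 -0.1344  0.068 ]
bd left b [ 0.6194 -0.0717  0.068 ]
bd near a [ 0.5929 -0.0878  0.068 ]
bd near b [ 0.4944 -0.3654  0.068 ]
bd right [ 0.5011 -0.3872  0.068 ]
tray [ 0.5965 -0.0702  0.04  ]
tray [ 0.5395 -0.1759  0.04  ]
tray [ 0.453  -0.1293  0.04  ]
tray [ 0.5156 -0.0212  0.04  ]
cup [ 0.41   -0.3276  0.05  ]
handle [ 0.4544 -0.353   0.03  ]
onion [ 0.6264 -0.3182  0.1   ]
tray rect ((525.9099731445312, -99.20606994628906), (138.64190673828125, 104.18441772460938), 60.30348587036133) [[ 446.31747  -133.61574 ]
 [ 536.8185   -185.22931 ]
 [ 605.50244   -64.7964  ]
 [ 515.00146   -13.182831]]
[((200, 32, 383, 243), 50297.0)]
```

Tray at about (0.526, -0.099), yaw -29.7°. Stand yaw is about -20°, origin about (0.684, -0.280). Board near-edge midpoint is about (0.545, -0.226), roughly 30 mm out, which agrees with the given 25–50 mm. Next I'll move in front of the board with the fingers shut.

Careful with the scale: shifts go in shares of 0.75 m and turns go in shares of 2 rad. That gives: -0.477 m / 0.75 = -0.636, -0.28 m / 0.75 = -0.3733, 0.043 rad / 2 = 0.0215.

```bash
cat >> h.py <<'E'
from scipy.spatial.transform import Rotation as Ro
def delta(o,X,yaw=None):
    q=o["eef_rot"];R=Ro.from_quat([q[1],q[2],q[3],q[0]])
    x=R.as_matrix()[:,0];a=np.degrees(np.arctan2(x[1],x[0]))
    print("tcp",o["eef_pos"].round(4),"toolx deg",a.round(2),"F",o["wrist_force"].round(1),"t",o["time_s"])
    print("delta",(R.inv().apply(np.array(X)-o["eef_pos"])).round(4), None if yaw is None else "rz %.3f"%np.radians(-(yaw-a)))
E
```

Request:
advance(
  deltas={"offsets": [[-0.0533, -0.064, 0, 0, 0, 0.01, 0], [-0.1067, -0.128, 0, 0, 0, 0.0215, 0], [-0.16, -0.192, 0, 0, 0, 0.0215, 0], [-0.2133, -0.256, 0, 0, 0, 0.0215, 0], [-0.2667, -0.32, 0, 0, 0, 0.0215, 0], [-0.32, -0.3827, 0, 0, 0, 0.0215, 0], [-0.3733, -0.4467, 0, 0, 0, 0.0215, 0], [-0.4267, -0.5093, 0, 0, 0, 0.0215, 0], [-0.48, -0.5733, 0, 0, 0, 0.0215, 0], [-0.5333, -0.636, 0, 0, 0, 0.0215, 0]]},
)

```text
time_s: 1.35
eef_pos: [0.4112, -0.0299, 0.2313]
eef_rot: [0.0, 0.175, 0.985, 0.0]
wrist_force: [0.7, 0.9, 1.0]
opening: -0.001
grasp_force: 0.0
```

```bash
python3 -c "
from bench import ctrl, cams;from h import *
delta(ctrl.get_obs(),[.488,-.221,.052],159.7)"
```

```text
tcp [ 0.4112 -0.0299  0.2313] toolx deg 159.86 F [0.7 0.9 1. ] t 1.35
delta [-0.1378 -0.153   0.1794] rz 0.003
```

Converted, 0.179 m / 0.75 = 0.2387, -0.153 m / 0.75 = -0.204, 0.003 rad / 2 = 0.0015.

Request:
advance(
  deltas={"offsets": [[-0.0533, -0.06, 0, 0, 0, 0, 0], [-0.1067, -0.12, 0, 0, 0, 0, 0], [-0.16, -0.18, 0.0267, 0, 0, 0, 0], [-0.184, -0.204, 0.08, 0, 0, 0.0015, 0], [-0.184, -0.204, 0.1467, 0, 0, 0.0015, 0], [-0.184, -0.204, 0.2, 0, 0, 0.0015, 0], [-0.184, -0.204, 0.2387, 0, 0, 0.0015, 0], [-0.184, -0.204, 0.2387, 0, 0, 0.0015, 0]]},
)

```text
time_s: 2.35
eef_pos: [0.4858, -0.2174, 0.0497]
eef_rot: [-0.003, 0.176, 0.984, 0.001]
wrist_force: [0.4, -0.1, -0.4]
opening: -0.0
grasp_force: 0.0
```

```bash
python3 - <<'E'
from bench import ctrl, cams;from h import *
delta(ctrl.get_obs(),[.540,-.240,.052],159.7)
cv2.imwrite("pics/w1.png",cams.camera("wrist"))
E
```

```text
tcp [ 0.4858 -0.2174  0.0497] toolx deg 159.72 F [ 0.4 -0.1 -0.4] t 2.35
delta [-0.0587 -0.0024 -0.0027] rz 0.000
```

View pics/w1.png

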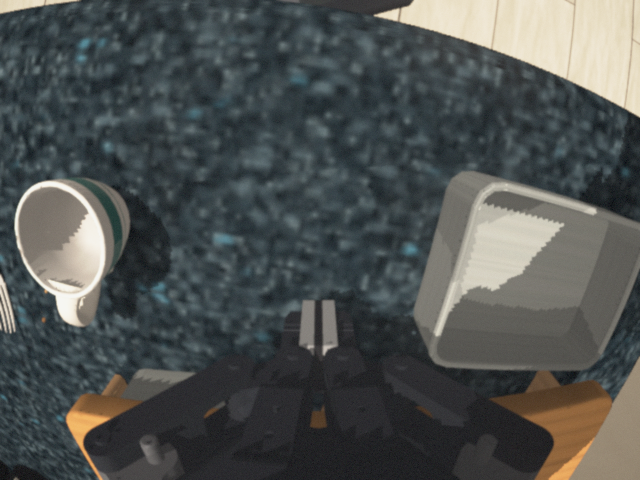

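The wrist view looks back towards the front. The runner tips are visible at about (118,383) on the right and (545,378) on the left, with the home tray at (160,378), cup at (65,240), tray at (530,270), and the fingers clear at (319,320). Now I'll push the board.

Converted, -0.065 m / 0.75 = -0.0867, -0.06 m / 0.75 = -0.08.

Request:
advance(
  deltas={"offsets": [[-0.02, 0, -0.004, 0, 0, 0, 0], [-0.04, 0, -0.004, 0, 0, 0, 0], [-0.0533, 0, -0.004, 0, 0, 0, 0], [-0.06, 0, -0.004, 0, 0, 0, 0], [-0.0667, 0, -0.004, 0, 0, 0, 0], [-0.0733, 0, -0.004, 0, 0, 0, 0], [-0.08, 0, -0.004, 0, 0, 0, 0], [-0.0867, 0, -0.004, 0, 0, 0, 0]]},
)

```text
time_s: 3.4
eef_pos: [0.5465, -0.2403, 0.0553]
eef_rot: [-0.003, 0.176, 0.984, 0.001]
wrist_force: [-9.4, 2.4, 7.0]
opening: -0.001
grasp_force: 4.9
```

Request:
advance(
  deltas={"offsets": [[-0.0053, 0, 0, 0, 0, 0, 0], [-0.0107, 0, 0, 0, 0, 0, 0], [-0.0107, 0, 0, 0, 0, 0, 0]]},
)

```text
time_s: 3.78
eef_pos: [0.5547, -0.2434, 0.0553]
eef_rot: [-0.002, 0.176, 0.984, 0.0]
wrist_force: [-6.7, 2.5, 4.6]
opening: -0.002
grasp_force: 3.3
```

Converted, -0.006 m / 0.75 = -0.008, -0.003 m / 0.75 = -0.004.

Request:
advance(
  deltas={"offsets": [[-0.004, 0, 0, 0, 0, 0, 0], [-0.008, 0, 0, 0, 0, 0, 0]]},
)

```text
time_s: 4.03
eef_pos: [0.5554, -0.2435, 0.0551]
eef_rot: [-0.008, 0.175, 0.984, 0.002]
wrist_force: [-32.7, 10.1, 27.7]
opening: 0.003
grasp_force: 17.4
```

Request:
advance(
  deltas={"offsets": [[-0.004, 0, 0, 0, 0, 0, 0], [-0.008, 0, 0, 0, 0, 0, 0]]},
)

```text
time_s: 4.28
eef_pos: [0.5558, -0.2434, 0.0551]
eef_rot: [-0.015, 0.175, 0.984, 0.003]
wrist_force: [-55.0, 17.0, 46.7]
opening: 0.003
grasp_force: 29.5
```

```bash
python3 - <<'E'
from bench import ctrl, cams;from h import *
im=cams.camera("scene")[160:290,240:480];cv2.imwrite("pics/s2.png",cv2.resize(im,None,fx=3.3,fy=3.3,interpolation=cv2.INTER_CUBIC))
cv2.imwrite("pics/t2.png",cams.camera("top"))
E
```

```text
(no output)
```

View pics/s2.png

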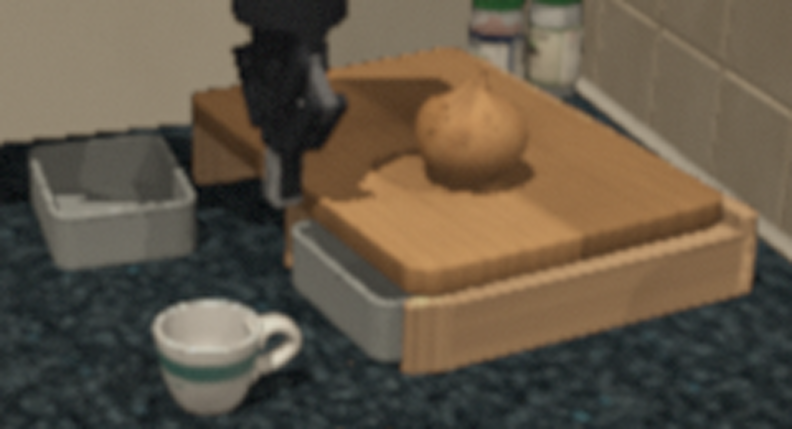

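The board now sits against the rear strip, with the force rising sharply at contact. The tray, cup and onion are undisturbed. I'll retract, rise, and measure the board, stand and tray from above.

Converted, 0.3 m / 0.75 = 0.4, -0.08 m / 0.75 = -0.1067.

Request:
advance(
  deltas={"offsets": [[0.0267, 0, 0, 0, 0, 0, 0], [0.0667, 0, 0, 0, 0, 0, 0], [0.0933, 0, -0.04, 0, 0, 0, 0], [0.0933, 0.04, -0.1067, 0, 0, 0, 0], [0.0933, 0.08, -0.1733, 0, 0, 0, 0], [0.0933, 0.1333, -0.2, 0, 0, 0, 0], [0.0933, 0.2, -0.2, 0, 0, 0, 0], [0.0933, 0.2667, -0.2, 0, 0, 0, 0], [0.0933, 0.3333, -0.2, 0, 0, 0, 0], [0.0933, 0.4, -0.2, 0, 0, 0, 0]]},
)

```text
time_s: 5.62
eef_pos: [0.6061, 0.0589, 0.2058]
eef_rot: [0.0, 0.176, 0.984, -0.0]
wrist_force: [0.9, -0.3, 0.0]
opening: 0.0
grasp_force: 0.0
```

```bash
python3 - <<'E'
from bench import ctrl, cams;from h import *
delta(ctrl.get_obs(),[.5537,.0084,.1],159.7)
a=cams.camera("scene")[160:290,240:480];b=cams.camera("top");cv2.imwrite("pics/t3.png",b)
b=b[105:305,190:410]
a=cv2.resize(a,(800,433),interpolation=cv2.INTER_CUBIC);b=cv2.resize(b,None,fx=3,fy=3,interpolation=cv2.INTER_CUBIC)
cv2.imwrite("pics/s3.png",a);cv2.imwrite("pics/t3c.png",b)
E
```

```text
tcp [0.6061 0.0589 0.2058] toolx deg 159.73 F [ 0.9 -0.3  0. ] t 5.625
delta [ 0.0317 -0.0656  0.1058] rz 0.001
```

View pics/t3c.png

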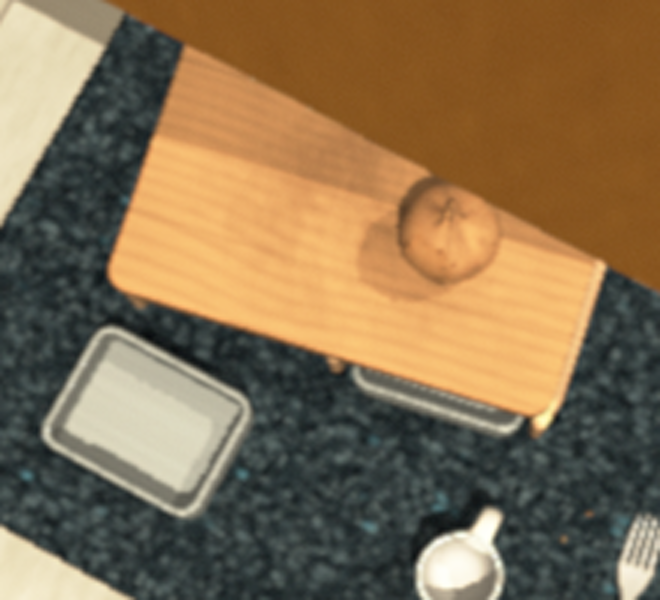

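The runner tips now show past the board at crop (138,304), (337,366) and (542,431). The home tray's near rim runs (365,388)–(505,433). The onion is on the board and the loose tray unchanged.

```bash
python3 - <<'E'
from bench import ctrl, cams;from h import *
T=cams.camera_params("top");S=cams.camera_params("scene");tc=lambda u,v:(190+u/3,105+v/3)
for n,u,z in[("runL",(139,306),.046),("runM",(337,369),.046),("runR",(542,434),.046),("bd near a",(130,295),.068),("bd near b",(520,413),.068),("left a",(182,50),.068),("left b",(110,265),.068),("home rim a",(370,388),.04),("home rim b",(500,434),.04)]: print(n,pt(T,tc(*u),z).round(4))
L,M,R=[pt(T,tc(*u),.046)[:2] for u in[(139,306),(337,369),(542,434)]]
d=L-R;print("span",np.linalg.norm(d),"yaw",np.degrees(np.arctan2(d[1],d[0]))-90)
E
```

```text
runL [ 0.6114 -0.0945  0.046 ]
runM [ 0.5602 -0.2411  0.046 ]
runR [ 0.5081 -0.3906  0.046 ]
bd near a [ 0.6152 -0.0915  0.068 ]
bd near b [ 0.521  -0.3735  0.068 ]
left a [ 0.8007 -0.1307  0.068 ]
left b [ 0.638  -0.0768  0.068 ]
home rim a [ 0.5463 -0.2651  0.04  ]
home rim b [ 0.5096 -0.3602  0.04  ]
span 0.31362149929096006 yaw -19.232337162205468
```

Stand frame: origin about (0.680, -0.283), yaw about -19°; board square to it within error. In that frame the tray is at (-0.205, 0.124) with -10.5° yaw, so it needs a 44 mm nudge to the right plus a CCW turn. I'll push the left wall just behind its centre.

Converted, 0.19 m / 0.75 = 0.2533, 0.022 m / 0.75 = 0.0293, -0.022 rad / 2 = -0.011.

Request:
advance(
  deltas={"offsets": [[0.0293, -0.0667, 0.0533, 0, 0, -0.011, 0], [0.0293, -0.0667, 0.12, 0, 0, -0.011, 0], [0.0293, -0.0667, 0.1867, 0, 0, -0.011, 0], [0.0293, -0.0667, 0.24, 0, 0, -0.011, 0], [0.0293, -0.0667, 0.2533, 0, 0, -0.011, 0]]},
)

```text
time_s: 6.35
eef_pos: [0.5653, 0.0179, 0.0128]
eef_rot: [-0.003, 0.165, 0.986, -0.0]
wrist_force: [-1.0, 0.3, 0.1]
opening: 0.001
grasp_force: 0.0
```

Request:
advance(
  deltas={"offsets": [[0, -0.0267, 0, 0, 0, 0, 0], [0, -0.04, 0, 0, 0, 0, 0], [0, -0.0507, 0, 0, 0, 0, 0], [0, -0.0613, 0, 0, 0, 0, 0], [0, -0.072, 0, 0, 0, 0, 0], [0, -0.0827, 0, 0, 0, 0, 0], [0, -0.0933, 0, 0, 0, 0, 0], [0, -0.1013, 0, 0, 0, 0, 0], [0, -0.1067, 0, 0, 0, 0, 0], [0, -0.1067, 0, 0, 0, 0, 0]]},
)

```text
time_s: 7.6
eef_pos: [0.5415, -0.0581, 0.015]
eef_rot: [-0.0, 0.165, 0.986, -0.0]
wrist_force: [0.7, 0.4, 0.1]
opening: -0.002
grasp_force: 0.1
```

```bash
cat > m.py <<'E'
from bench import ctrl, cams;from h import *
import sys
T=cams.camera_params("top");O=np.array([.680,-.283]);X=np.array([.9455,-.3256]);Y=np.array([.3256,.9455])
o=ctrl.get_obs();d=o["eef_pos"][:2]-O;print("tcp stand",(d@X).round(4),(d@Y).round(4),o["eef_pos"][2].round(4),"F",o["wrist_force"].round(1))
im=cams.camera("top");cv2.imwrite(f"pics/{sys.argv[1]}.png",im)
cv2.imwrite(f"pics/{sys.argv[1]}c.png",cv2.resize(im[105:305,190:410],None,fx=3,fy=3,interpolation=cv2.INTER_CUBIC))
h=cv2.cvtColor(im,cv2.COLOR_BGR2HSV)
m=np.zeros(im.shape[:2],np.uint8);w=(slice(205,285),slice(195,300));m[w]=((h[w][...,1]<70)&(h[w][...,2]>90))*255
m=cv2.morphologyEx(m,cv2.MORPH_OPEN,np.ones((3,3)));r=fmask(m,.04,T)
B=cv2.boxPoints(r)/1000;print("size",np.round(r[1]),"centre stand",((np.array(r[0])/1000-O)@X).round(4),((np.array(r[0])/1000-O)@Y).round(4),"yaw rel",[round(((np.degrees(np.arctan2(*(B[i+1]-B[i])[::-1]))+19+45)%90)-45,1) for i in(0,1)])
E
python3 m.py t4
```

```text
tcp stand -0.2042 0.1676 0.015 F [0.7 0.4 0.1]
size [138. 105.] centre stand -0.2037 0.0846 yaw rel [np.float32(-7.5), np.float32(-7.5)]
```

Converted, 0.106 m / 0.75 = 0.1413, -0.09 m / 0.75 = -0.12.

Request:
advance(
  deltas={"offsets": [[0, 0.04, 0, 0, 0, 0, 0], [0, 0.04, -0.0667, 0, 0, 0, 0], [0, 0.04, -0.12, 0, 0, 0, 0.5], [0.0667, 0, -0.12, 0, 0, 0, 1], [0.12, -0.0533, -0.12, 0, 0, 0, 1], [0.1413, -0.1133, -0.12, 0, 0, 0, 1], [0.1413, -0.1133, -0.0667, 0, 0, 0, 1], [0.1413, -0.1133, -0.0133, 0, 0, 0, 1], [0.1413, -0.1133, 0.004, 0, 0, 0, 1], [0.1413, -0.1133, 0.004, 0, 0, 0, 1]]},
)

```text
time_s: 8.9
eef_pos: [0.4134, -0.1031, 0.0118]
eef_rot: [-0.001, 0.165, 0.986, 0.0]
wrist_force: [0.1, -1.0, 0.3]
opening: 0.997
grasp_force: 0.0
```

```bash
python3 m.py t5
```

```text
tcp stand -0.3106 0.0833 0.0118 F [ 0.1 -1.   0.3]
size [135. 105.] centre stand -0.2038 0.0835 yaw rel [np.float32(-6.8), np.float32(-6.8)]
```

View pics/t5c.png

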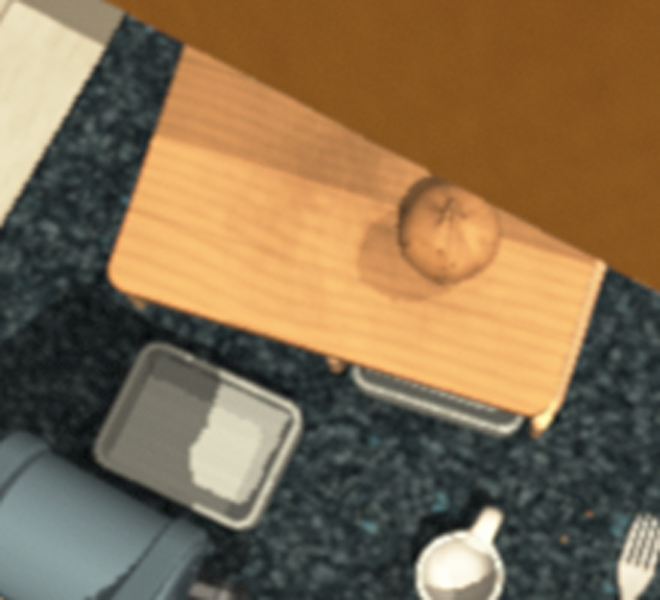

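The tray sits in front of the left bay: far corners at crop (150,345) and (300,410), still about -7° askew. I'll square it with the wide-open fingers on the near wall.

Converted, -0.052 m / 0.75 = -0.0693, -0.048 m / 0.75 = -0.064.

Request:
advance(
  deltas={"offsets": [[-0.02, 0, 0, 0, 0, 0, 1], [-0.0373, 0, 0, 0, 0, 0, 1], [-0.0453, 0, 0, 0, 0, 0, 1], [-0.052, 0, 0, 0, 0, 0, 1], [-0.0587, 0, 0, 0, 0, 0, 1], [-0.064, 0, 0, 0, 0, 0, 1], [-0.0693, 0, 0, 0, 0, 0, 1], [-0.0693, 0, 0, 0, 0, 0, 1]]},
)

```text
time_s: 9.95
eef_pos: [0.4636, -0.1205, 0.0123]
eef_rot: [0.0, 0.165, 0.986, -0.0]
wrist_force: [-0.9, 0.5, -0.2]
opening: 1.001
grasp_force: 0.0
```

```bash
python3 m.py t6
```

```text
tcp stand -0.2575 0.0832 0.0123 F [-0.9  0.5 -0.2]
size [171. 109.] centre stand -0.2436 0.1511 yaw rel [np.float32(-9.7), np.float32(-9.7)]
```

```bash
cat > e.py <<'E'
from h import *
from bench import ctrl, cams
import sys
T=cams.camera_params("top");O=np.array([.680,-.283]);A=np.array([[.9455,-.3256],[.3256,.9455]])
for f in sys.argv[1:]:
    im=cv2.imread(f"pics/{f}.png");h=cv2.cvtColor(im,cv2.COLOR_BGR2HSV)
    v,u=np.mgrid[200:290,190:310];P=np.array([pt(T,(a,b),.04)[:2]-O for a,b in zip(u.ravel(),v.ravel())])@A.T
    ok=((h[200:290,190:310,1]<70)&(h[200:290,190:310,2]>90)).ravel()&(abs(P[:,1]-.09)<.085)&(P[:,0]>-.215)&(P[:,0]<-.1)
    Q=P[ok];bins=np.arange(.035,.13,.006)
    F=np.array([(b,Q[abs(Q[:,1]-b)<.003,0].max()) for b in bins if (abs(Q[:,1]-b)<.003).any()])
    k=np.polyfit(F[:,0],F[:,1],1);r=F[:,1]-np.polyval(k,F[:,0]);g=abs(r)<.005;k=np.polyfit(F[g,0],F[g,1],1)
    b2=np.arange(-.21,-.15,.006);LR=[[np.percentile(Q[abs(Q[:,0]-x)<.003,1],q) for q in(1,99)] for x in b2 if (abs(Q[:,0]-x)<.003).sum()>5]
    print(f,"far edge x at y.08",np.polyval(k,.08).round(4),"yaw deg",np.degrees(-np.arctan(k[0])).round(1),"ends",np.round(LR,3).tolist())
E
python3 e.py t5 t6
```

```text
t5 far edge x at y.08 -0.1523 yaw deg -6.7 ends [[0.019, 0.15], [0.017, 0.15], [0.017, 0.149], [0.015, 0.148], [0.015, 0.147], [0.015, 0.147], [0.016, 0.146], [0.017, 0.146], [0.021, 0.145], [0.032, 0.144]]
t6 far edge x at y.08 -0.1447 yaw deg -1.5 ends [[0.023, 0.174], [0.021, 0.173], [0.021, 0.173], [0.022, 0.173], [0.021, 0.153], [0.022, 0.152], [0.02, 0.152], [0.02, 0.152], [0.022, 0.152], [0.023, 0.151]]
```

Now yaw -1.5°, y about 0.0865. I'll nudge it 7 mm further right before sliding it in.

Converted, 0.117 m / 0.75 = 0.156, -0.09 m / 0.75 = -0.12.

Request:
advance(
  deltas={"offsets": [[0.04, 0, 0, 0, 0, 0, 1], [0.04, 0, -0.0533, 0, 0, 0, 1], [0.04, 0.04, -0.12, 0, 0, 0, 0.5], [0, 0.1067, -0.12, 0, 0, 0, 0], [-0.0693, 0.156, -0.12, 0, 0, 0, 0], [-0.0693, 0.156, -0.0667, 0, 0, 0, 0], [-0.0693, 0.156, -0.004, 0, 0, 0, 0], [-0.0693, 0.14, -0.004, 0, 0, 0, 0], [-0.0693, 0.12, -0.004, 0, 0, 0, 0], [-0.0693, 0.1133, -0.004, 0, 0, 0, 0]]},
)

```text
time_s: 11.25
eef_pos: [0.5413, -0.0587, 0.0176]
eef_rot: [0.002, 0.166, 0.986, -0.0]
wrist_force: [0.9, 0.9, -1.6]
opening: 0.002
grasp_force: 0.5
```

Request:
advance(
  deltas={"offsets": [[0, -0.004, 0, 0, 0, 0, 0], [0, -0.0087, 0, 0, 0, 0, 0], [0, -0.0087, 0, 0, 0, 0, 0]]},
)

```text
time_s: 11.62
eef_pos: [0.5383, -0.0634, 0.0159]
eef_rot: [0.001, 0.165, 0.986, -0.0]
wrist_force: [1.3, 0.4, 0.4]
opening: 0.0
grasp_force: 0.4
```

Request:
advance(
  deltas={"offsets": [[0, 0.0267, 0, 0, 0, 0, 0], [0, 0.0467, -0.0533, 0, 0, 0, 0], [0.0133, 0.0467, -0.12, 0, 0, 0, 0.5], [0.08, 0, -0.12, 0, 0, 0, 1], [0.1333, -0.0533, -0.12, 0, 0, 0, 1], [0.1333, -0.1053, -0.12, 0, 0, 0, 1], [0.1333, -0.1053, -0.0667, 0, 0, 0, 1], [0.1333, -0.1053, -0.0133, 0, 0, 0, 1], [0.1333, -0.1053, 0.004, 0, 0, 0, 1], [0.1333, -0.1053, 0.004, 0, 0, 0, 1]]},
)

```text
time_s: 12.88
eef_pos: [0.417, -0.1048, 0.0119]
eef_rot: [-0.001, 0.165, 0.986, 0.0]
wrist_force: [0.6, 0.3, 0.3]
opening: 0.992
grasp_force: 0.0
```

```bash
python3 m.py t7; python3 e.py t7
```

```text
tcp stand -0.3066 0.0828 0.0119 F [0.6 0.3 0.3]
size [135. 104.] centre stand -0.1939 0.0787 yaw rel [np.float32(-1.9), np.float32(-1.9)]
t7 far edge x at y.08 -0.1421 yaw deg -1.7 ends [[0.014, 0.145], [0.014, 0.145], [0.013, 0.145], [0.014, 0.144], [0.013, 0.145], [0.013, 0.143], [0.014, 0.144], [0.012, 0.144], [0.013, 0.144], [0.014, 0.143]]
```

Tray is lined up (y ≈ 0.079, yaw ≈ -1.8°). Sliding it in.

Converted, -0.1 m / 0.75 = -0.1333, -0.003 m / 0.75 = -0.004.

Request:
advance(
  deltas={"offsets": [[-0.04, -0.004, 0, 0, 0, 0, 1], [-0.06, -0.004, 0, 0, 0, 0, 1], [-0.0693, -0.004, 0, 0, 0, 0, 1], [-0.0787, -0.004, 0, 0, 0, 0, 1], [-0.088, -0.004, 0, 0, 0, 0, 1], [-0.0973, -0.004, 0, 0, 0, 0, 1], [-0.1067, -0.004, 0, 0, 0, 0, 1], [-0.116, -0.004, 0, 0, 0, 0, 1], [-0.1253, -0.004, 0, 0, 0, 0, 1], [-0.1333, -0.004, 0, 0, 0, 0, 1]]},
)

```text
time_s: 14.18
eef_pos: [0.5117, -0.1408, 0.0122]
eef_rot: [0.0, 0.165, 0.986, -0.0]
wrist_force: [-1.2, 0.0, -0.4]
opening: 1.0
grasp_force: 0.7
```

```bash
python3 m.py t8 | head -1; python3 e.py t8
```

```text
tcp stand -0.2055 0.0797 0.0122 F [-1.2  0.  -0.4]
t8 far edge x at y.08 -0.1211 yaw deg 4.6 ends [[0.068, 0.174], [0.024, 0.173], [0.022, 0.173], [0.024, 0.173], [0.017, 0.173], [0.015, 0.173], [0.016, 0.173], [0.014, 0.173], [0.015, 0.173], [0.014, 0.173]]
```

Low force, with the front edge entering under the board. Continuing, with force checks.

Converted, -0.033 m / 0.75 = -0.044, -0.028 m / 0.75 = -0.0373.

Request:
advance(
  deltas={"offsets": [[-0.0093, 0, 0, 0, 0, 0, 1], [-0.0187, 0, 0, 0, 0, 0, 1], [-0.028, 0, 0, 0, 0, 0, 1], [-0.0373, 0, 0, 0, 0, 0, 1], [-0.044, 0, 0, 0, 0, 0, 1]]},
)

```text
time_s: 14.85
eef_pos: [0.5429, -0.1515, 0.0123]
eef_rot: [0.0, 0.165, 0.986, -0.0]
wrist_force: [-3.2, 0.6, 1.5]
opening: 1.002
grasp_force: 1.1
```

Request:
advance(
  deltas={"offsets": [[-0.008, 0, 0, 0, 0, 0, 1], [-0.016, 0, 0, 0, 0, 0, 1], [-0.0227, 0, 0, 0, 0, 0, 1], [-0.0227, 0, 0, 0, 0, 0, 1]]},
)

```text
time_s: 15.35
eef_pos: [0.5592, -0.1573, 0.0125]
eef_rot: [0.001, 0.165, 0.986, -0.0]
wrist_force: [0.6, 0.4, 0.1]
opening: 1.001
grasp_force: 0.0
```

Careful with the scale: shifts go in shares of 0.75 m and turns go in shares of 2 rad. That gives: -0.009 m / 0.75 = -0.012, -0.006 m / 0.75 = -0.008.

Request:
advance(
  deltas={"offsets": [[-0.004, 0, 0, 0, 0, 0, 1], [-0.008, 0, 0, 0, 0, 0, 1], [-0.012, 0, 0, 0, 0, 0, 1]]},
)

```text
time_s: 15.72
eef_pos: [0.567, -0.1598, 0.0123]
eef_rot: [-0.0, 0.165, 0.986, 0.0]
wrist_force: [-2.8, 1.4, 2.1]
opening: 1.001
grasp_force: 1.5
```

Request:
advance(
  deltas={"offsets": [[-0.004, 0, 0, 0, 0, 0, 1], [-0.0067, 0, 0, 0, 0, 0, 1], [-0.0067, 0, 0, 0, 0, 0, 1]]},
)

```text
time_s: 16.1
eef_pos: [0.5721, -0.1616, 0.0123]
eef_rot: [0.0, 0.165, 0.986, -0.0]
wrist_force: [-0.7, 0.9, 1.1]
opening: 1.004
grasp_force: 0.5
```

Converted, -0.004 m / 0.75 = -0.0053, -0.002 m / 0.75 = -0.0027.

Request:
advance(
  deltas={"offsets": [[-0.0027, 0, 0, 0, 0, 0, 1], [-0.0053, 0, 0, 0, 0, 0, 1]]},
)

```text
time_s: 16.35
eef_pos: [0.5729, -0.1617, 0.0119]
eef_rot: [-0.003, 0.165, 0.986, 0.001]
wrist_force: [-16.7, 4.1, 11.5]
opening: 1.003
grasp_force: 8.3
```

Request:
advance(
  deltas={"offsets": [[-0.0027, 0, 0, 0, 0, 0, 1], [-0.004, 0, 0, 0, 0, 0, 1]]},
)

```text
time_s: 16.6
eef_pos: [0.5728, -0.1616, 0.0114]
eef_rot: [-0.007, 0.165, 0.986, 0.001]
wrist_force: [-25.0, 6.9, 21.1]
opening: 1.002
grasp_force: 13.1
```

Firm stop contact. I'll retract, rise clear and check.

Converted, 0.3 m / 0.75 = 0.4, 0.26 m / 0.75 = 0.3467.

Request:
advance(
  deltas={"offsets": [[0.0267, 0, 0, 0, 0, 0, 1], [0.0667, 0, 0, 0, 0, 0, 1], [0.1067, 0, -0.04, 0, 0, 0, 1], [0.1333, 0.04, -0.1067, 0, 0, 0, 1], [0.1333, 0.1067, -0.16, 0, 0, 0, 1], [0.1333, 0.1867, -0.2, 0, 0, 0, 1], [0.1333, 0.2667, -0.2, 0, 0, 0, 1], [0.1333, 0.3467, -0.2, 0, 0, 0, 1], [0.1333, 0.4, -0.2, 0, 0, 0, 1], [0.1333, 0.4, -0.2, 0, 0, 0, 1]]},
)

```text
time_s: 17.85
eef_pos: [0.5823, 0.1553, 0.1624]
eef_rot: [0.001, 0.163, 0.987, 0.0]
wrist_force: [0.1, 0.3, 0.2]
opening: 0.999
grasp_force: 0.0
```

```bash
python3 m.py t9 | head -1
```

```text
tcp stand -0.2351 0.3826 0.1624 F [0.1 0.3 0.2]
```

View pics/t9c.png

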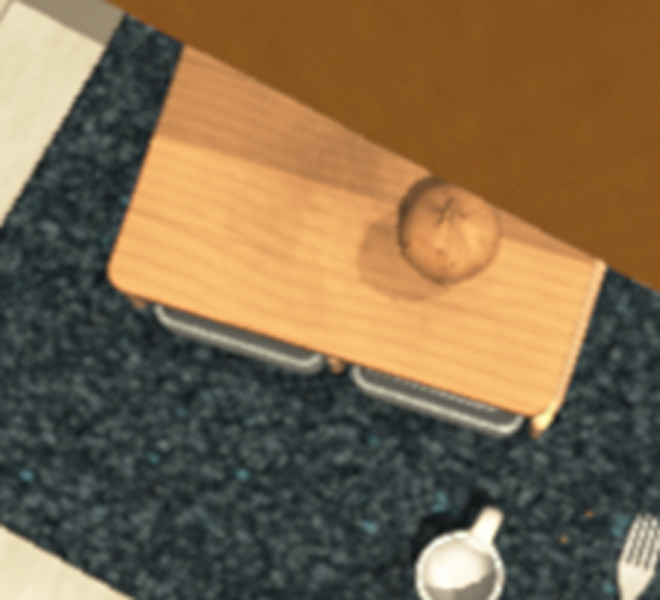

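The loose tray is in the left bay, rim (155,315)–(310,372), protruding like its neighbour (355,380)–(510,433). Cup and onion are in place. One last check that the board is square at the strip.

```bash
python3 - <<'E'
from bench import ctrl, cams;from h import *
T=cams.camera_params("top");tc=lambda u,v:(190+u/3,105+v/3)
im=cams.camera("scene")[165:275,280:480];cv2.imwrite("pics/s9.png",cv2.resize(im,None,fx=4,fy=4,interpolation=cv2.INTER_CUBIC))
for a,b in[((165,322),(300,371)),((365,387),(500,434))]:
    d=pt(T,tc(*a),.04)-pt(T,tc(*b),.04);print(pt(T,tc(*a),.04),np.degrees(np.arctan2(d[1],d[0]))-90)
E
```

```text
[ 0.59996569 -0.11293345  0.04      ] -21.539692510814987
[ 0.54711229 -0.26136732  0.04      ] -20.798165849248917
```

View pics/s9.png

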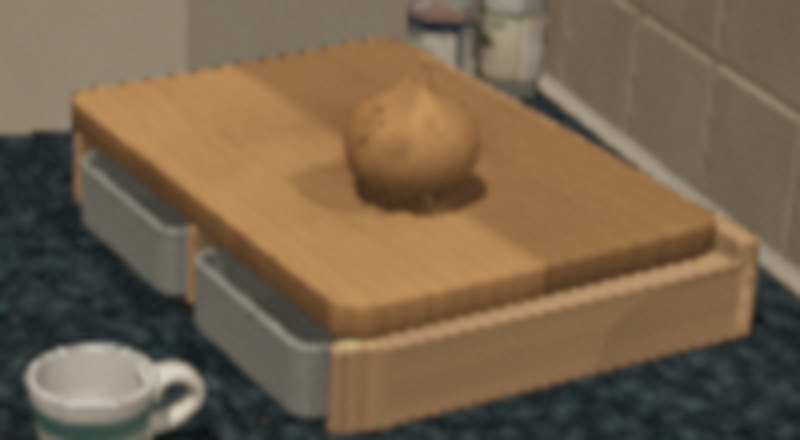

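Both trays are fully in. My yaw estimates for the board (-18.5°) and the stand (-19 to -20°) are close, but not conclusive against 2°. To settle it I'll press the board's near edge gently left of centre, which would close any gap at the left of the stop.

Converted, -0.303 m / 0.75 = -0.404, -0.3 m / 0.75 = -0.4.

Request:
advance(
  deltas={"offsets": [[0, -0.08, 0, 0, 0, 0, 0], [0, -0.16, 0, 0, 0, 0, 0], [0, -0.24, 0, 0, 0, 0, 0], [-0.0267, -0.32, 0, 0, 0, 0, 0], [-0.0667, -0.4, 0, 0, 0, 0, 0], [-0.0667, -0.404, 0.0667, 0, 0, 0, 0], [-0.0667, -0.404, 0.1333, 0, 0, 0, 0], [-0.0667, -0.404, 0.1413, 0, 0, 0, 0], [-0.0933, -0.404, 0.1413, 0, 0, 0, 0], [-0.12, -0.404, 0.1413, 0, 0, 0, 0]]},
)

```text
time_s: 19.2
eef_pos: [0.5691, -0.1646, 0.0586]
eef_rot: [0.001, 0.165, 0.986, -0.001]
wrist_force: [0.2, 1.0, 0.1]
opening: -0.003
grasp_force: 0.0
```

Request:
advance(
  deltas={"offsets": [[-0.0053, 0, 0, 0, 0, 0, 0], [-0.0107, 0, 0, 0, 0, 0, 0]]},
)

```text
time_s: 19.45
eef_pos: [0.5755, -0.1662, 0.0574]
eef_rot: [0.0, 0.165, 0.986, -0.0]
wrist_force: [-0.8, 0.2, 0.3]
opening: -0.001
grasp_force: 0.0
```

```bash
python3 m.py t10 | head -1
```

```text
tcp stand -0.1368 0.0765 0.0574 F [-0.8  0.2  0.3]
```

Converted, -0.006 m / 0.75 = -0.008, -0.004 m / 0.75 = -0.0053.

Request:
advance(
  deltas={"offsets": [[-0.0053, 0, 0, 0, 0, 0, 0], [-0.008, 0, 0, 0, 0, 0, 0], [-0.008, 0, 0, 0, 0, 0, 0]]},
)

```text
time_s: 19.88
eef_pos: [0.581, -0.1678, 0.0562]
eef_rot: [-0.0, 0.165, 0.986, 0.0]
wrist_force: [0.7, -0.3, 0.0]
opening: 0.002
grasp_force: 0.0
```

Request:
advance(
  deltas={"offsets": [[-0.0027, 0, 0, 0, 0, 0, 0], [-0.0053, 0, 0, 0, 0, 0, 0], [-0.0053, 0, 0, 0, 0, 0, 0]]},
)

```text
time_s: 20.25
eef_pos: [0.5823, -0.1677, 0.0558]
eef_rot: [-0.003, 0.165, 0.986, 0.001]
wrist_force: [-9.5, 4.6, 9.0]
opening: -0.002
grasp_force: 5.4
```

Request:
advance(
  deltas={"offsets": [[-0.0027, 0, 0, 0, 0, 0, 0], [-0.004, 0, 0, 0, 0, 0, 0], [-0.004, 0, 0, 0, 0, 0, 0]]},
)

```text
time_s: 20.62
eef_pos: [0.5845, -0.1677, 0.0557]
eef_rot: [-0.004, 0.165, 0.986, 0.002]
wrist_force: [-11.4, 7.1, 10.3]
opening: 0.001
grasp_force: 7.0
```

```bash
python3 m.py t10 | head -1
```

```text
tcp stand -0.1279 0.0779 0.0557 F [-11.4   7.1  10.3]
```

Converted, -0.003 m / 0.75 = -0.004, -0.002 m / 0.75 = -0.0027.

Request:
advance(
  deltas={"offsets": [[-0.0027, 0, 0, 0, 0, 0, 0], [-0.004, 0, 0, 0, 0, 0, 0], [-0.004, 0, 0, 0, 0, 0, 0]]},
)

```text
time_s: 21.05
eef_pos: [0.5852, -0.1677, 0.0556]
eef_rot: [-0.007, 0.165, 0.986, 0.002]
wrist_force: [-21.0, 10.0, 18.2]
opening: 0.003
grasp_force: 11.6
```

Request:
advance(
  deltas={"offsets": [[-0.0027, 0, 0, 0, 0, 0, 0], [-0.004, 0, 0, 0, 0, 0, 0], [-0.004, 0, 0, 0, 0, 0, 0]]},
)

```text
time_s: 21.42
eef_pos: [0.5852, -0.1677, 0.0555]
eef_rot: [-0.01, 0.164, 0.986, 0.003]
wrist_force: [-33.0, 13.1, 28.0]
opening: 0.001
grasp_force: 17.7
```

```bash
python3 m.py t11 | head -1
```

```text
tcp stand -0.1271 0.0781 0.0555 F [-33.   13.1  28. ]
```

There was a small gap at the left of the stop. It has closed and the contact is now solid. The two contact points give an edge line at -21°, which agrees with the trays. Retracting and handing in.

Converted, 0.2 m / 0.75 = 0.2667, -0.09 m / 0.75 = -0.12.

Request:
advance(
  deltas={"offsets": [[0.0267, 0, 0, 0, 0, 0, 0], [0.0667, 0, 0, 0, 0, 0, 0], [0.1067, 0, -0.0533, 0, 0, 0, 0], [0.1333, 0, -0.12, 0, 0, 0, 0], [0.1333, 0.0667, -0.1733, 0, 0, 0, 0], [0.1333, 0.1333, -0.1733, 0, 0, 0, 0], [0.1333, 0.2, -0.1733, 0, 0, 0, 0], [0.1333, 0.2667, -0.1733, 0, 0, 0, 0], [0.1333, 0.2667, -0.1733, 0, 0, 0, 0], [0.1333, 0.2667, -0.1733, 0, 0, 0, 0]]},
)

```text
time_s: 22.72
eef_pos: [0.5638, 0.0495, 0.1861]
eef_rot: [-0.0, 0.165, 0.986, -0.0]
wrist_force: [-0.3, 0.4, 0.7]
opening: -0.002
grasp_force: 0.0
```

```bash
python3 - <<'E'
from bench import ctrl, cams;import cv2,numpy as np
a=cv2.imread("pics/t9.png").astype(int);b=cams.camera("top").astype(int)
d=(abs(a-b).max(2)>40)[100:480,190:640];print("changed px",d.sum(),np.argwhere(d).min(0) if d.any() else 0,np.argwhere(d).max(0) if d.any() else 0)
print(ctrl.hand_in())
E
```

```text
changed px 336 [20 35] [357 150]
the job is handed in; nothing more can be done
None
```

I handed the job in at about 23 s; the verdict wasn't shown. The board is pressed against the rear stop and the loose tray is against the left bay's inner stop. In the last pictures the onion is on the board and the other tray and cup look unmoved; nothing came near the cutlery. The main doubt is step order: after the tray was in, a second push on the board's left side closed a gap of a few mm, so the board may not have been fully square before then.

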